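# Close the plaster mould on its core and hold it shut

### The arm

A 7-joint arm with a two-finger parallel gripper is mounted at the origin on the work surface. World frame = base frame: x ahead of the robot, y to its left, z up, the work surface at z = 0. Lengths are in m, angles in rad, forces in N, time in s.
With the tool pointing down it reaches from about 0.4 to 0.85 m from the base axis. Payload 10.4 kg.
Tool frame: the origin (TCP) lies midway between the tips of the shut fingers; the grasp point (between the pads) lies 19 mm behind it; z points along the fingers, y is the line along which they close (so a half turn about z gives the same grasp; the last joint's range is limited). The gripper opens to 87 mm and grips with 3 to 60 N. Pads are 19 mm wide; open, the fingers measure 117 mm over their backs; the gripper's body (75 mm by 190 mm) begins 51 mm behind the grasp point.
Start: joints at [-1.271, 0.332, -0.065, 1.46, 0.022, 1.35, -0.088], TCP at [0.198, 0.593, 0.223] pointing down, gripper open.
Joint ranges: [-2.6, 2.6], [-0.5, 2.12], [-1.47, 1.34], [0.16, 2.42], [-1.27, 4.41], [0.06, 2.06], [-2.6, 2.6]. Speed limits (rad/s): [2.22, 2.22, 2.79, 2.79, 3.14, 3.14, 3.14].

### API

Orientations are given as a unit quaternion [x, y, z, w].
In Python, from bench import sensors, eyes, order gives the robot as it stands.
- The arm moves only by the tool arm_command, never from a script. Its argument "steps" is a list of rows, each an object with "rot": the turn, a rotation vector about the world's x, y, z in degrees, a list of three; "slide": the shift along the world's x, y, z in m, a list of three; "grip": the opening, from 0 (shut) to 1 (fully open). A call has exactly 8 rows; each row shifts and turns the commanded pose from where the row before left it; what a row does not reach is not made up. A row lasts 1/8 s, in which the tool goes at most 62.5 mm and 10.7 degrees, less where a joint would pass 70% of its speed; a pose out of reach is approached as far as the arm can. A call with a gripper value outside its range is refused whole. The fingers move at their own pace and stop on an object; "newtons" is the grip in N (left out, the last holds). Time passes only in rows, so rows that do not move let the fingers close, or fill a call up. It gives the time, the measured TCP pose, the force, the opening and the grip force at its end, in the units of the state.
- sensors.read_state(): the state, without advancing time (a new reading comes with each control period).
- eyes.camera(name): name is "side" or "top" or "wrist"; returns a dict with "pixels" (480x640x3 uint8, red, green, blue), "intrinsics" (3x3 intrinsics, pixels), "pose" (4x4, takes a point from camera to world coordinates). Camera axes: x right, y down, z forward; pixel columns grow to the right and rows downward; lengths in m; the calibration is good to about 2 mm. A picture is of the moment at which its call begins. There is no depth.
- order.close_job(): hands the job in; it is judged then, once.
Trained networks look in a picture, given as the dict that the camera call returned (one of the last four; its "shot" number tells which), for a name from the list of things; names that differ only in an ending like _2 or _b are one class to them, and where a whole thing is asked for, a point or a joint stands for the part that bears it (a point fixed in the world has none). Each returns a list of dicts, best first, with "conf" (0 to 1); they miss things now and then, are a little off and sometimes report something else, mostly with a low value. They report only what shows in the picture. A call takes as long as a camera call. They do not tell look-alikes from the thing itself.
- eyes.look_for(name, picture): "bbox" ([left, top, right, bottom] in pixels, round what is visible of it).
The state is a dict: "time": time; "joint_positions": joint angles; "joint_vel": joint speeds; "joint_torque": joint torques, N m; "ee_pos": TCP position; "eef_rot": TCP orientation; "ft_force": force on the tool from outside, world axes, zero at the start; "torque": the same for the moment, N m; "width": finger opening in m; "grip_force": force on a finger pad.
Only numpy, scipy, OpenCV 4.12 (cv2) and the standard library are available. Lean on these libraries where they do the work, as an engineer would, in place of code of your own. Each camera call takes 0.05 s, during which the arm holds its last target. There are 200 camera calls.

### The job

Stand the loose plaster core, stem up, in the round pocket of the lower mould half and let go of it; then take the upper mould half by its wooden rib, fit it over the two dowels (pouring lips on the same side) and press it down against the sprung pins until the halves meet fully. Finish while still holding the mould pressed shut with the gripper, as it springs open when let go; leave the jar, the brush and the rosette tile where they are.

Things in the scene. Friction and masses are not known exactly. Their poses are not given: they have to be found in the camera images.
- lower: Lower mould half, fixed: white plaster block 150 mm along its y by 110 mm along its x on a thin wooden board (156 x 116 mm), flat parting face 45 mm above the bench. Origin: centre of the underside, z up. A pouring lip, 40 mm wide, 42 mm high, sticks out 18 mm from its -x side. Brass dowels and steel ejector pins at the corners. Left or right; yaw within 30 degrees of 0.
- thick_dowel (a point): Foot of the thick brass dowel, on the parting face at x +32, y +52 mm of the lower half: 16 mm diameter, 24 mm tall, its upper 8 mm tapered to 7 mm diameter.
- slim_dowel (a point): Foot of the slim brass dowel, on the parting face at x -32, y -52 mm of the lower half: 10 mm diameter, 24 mm tall, its upper 8 mm tapered to 4.5 mm diameter.
- pocket (a point): Centre of the floor of the round pocket in the middle of the lower half, 33 mm above the bench; pocket 52 mm diameter, 12 mm deep; axes as the lower half.
- ejector (a joint): Travel (m) of the two sprung ejector pins (steel, 12 mm diameter, joined below; at x +32, y -52 and x -32, y +52 mm of the lower half): 0 = up, 7 mm above the parting face; 0.007 = pressed flush, mould fully shut. The spring pushes up with 6 N at 0 and 12 N at 0.007; the upper half's weight alone does not close it.
- upper: Upper mould half, loose, lying flat, right way up: plaster slab 150 mm along its y by 110 mm along its x, 31 mm thick, 0.36 to 0.54 kg, 40 mm wide lip 18 mm out of its -x side. Origin: centre of the underside, z up. A 40 mm round recess below, 21 mm deep, clears the core. Fits one way only: shut, axes agree with the lower half's, origin 45 mm above that one's. Yaw within 30 degrees of 0.
- wide_hole (a point): Lower mouth of the upper half's through hole for the thick dowel: 19 mm diameter, at x +32, y +52 mm of the upper half, on its underside.
- narrow_hole (a point): Lower mouth of the upper half's through hole for the slim dowel: 13 mm diameter, at x -32, y -52 mm of the upper half, on its underside.
- rib (a point): Centre of the top of the upper half's wooden grip rib, 69 mm above its underside, over its origin. The rib is 24 mm wide (along x), 90 mm long (along y), and stands 38 mm above the slab.
- core: Core plug, loose, standing stem up on the bench between the mould halves: white plaster, round flange 44 mm diameter and 12 mm thick, on it a stem 24 mm diameter and 18 mm tall (30 mm in all). Origin at the centre of the flange's underside, z up. 80 g.
- jar: Bystander: amber glass jar with steel lid, 72 mm diameter, 85 mm tall, standing at the left. Origin at the centre of its underside.
- brush: Bystander: flat brush lying crosswise (along world y) on the far side of the bench. Origin at its middle, underneath.
- rosette: Bystander: square plaster tile with a flower relief, 100 x 100 mm, 20 mm thick, lying at the right. Origin at the centre of its underside.
Not all that is in view belongs to the job. What is shaped like the core but orange or purple is not meant. Leave any blue or green look-alike of the lower alone.

How it is judged:
By the outcome, as a careful person would: the job done as asked, in the order asked, and still so for the second after the job is handed in, while the arm keeps its last pose, push and grip.
It also fails if it takes over 64 s, if anything falls off the work surface, if the arm or the gripper's body presses on something with over 40 N, if the wrist force passes 120 N, or if a joint passes its speed limit or range.

## Working session

There is one attempt and no reset: what is moved stays moved. The work goes in short steps, Python scripts to look and compute and a tool call to move; the robot and the scene stay as the last step left them, time stands still between calls to the robot, and variables do not carry over. Pictures are saved under pics/ and viewed, at most 10 in all, crops included, and the job is handed in when it is done.

Besides the shell and the picture viewer there is one more tool, called after "Request:" by a JSON object that holds its "op" and its "data", one argument or row to a line. arm_command: Moves the arm, as the interface text tells. Its arguments: {"type":"object","properties":{"steps":{"type":"array","items":{"type":"object","properties":{"rot":{"type":"array","items":{"type":"number"}},"slide":{"type":"array","items":{"type":"number"}},"grip":{"type":"number"}}}},"newtons":{"type":"number"}},"required":["steps"]}

```bash
mkdir -p pics; cat > h.py <<'E'
import numpy as np, cv2
from bench import sensors, eyes, order
def ray(p,u,v):
    d=np.linalg.inv(p["intrinsics"])@[u,v,1]; T=np.array(p["pose"]); return T[:3,3],T[:3,:3]@d
def at(p,u,v,z):
    o,d=ray(p,u,v); return o+d*(z-o[2])/d[2]
def proj(p,X):
    T=np.array(p["pose"]); c=T[:3,:3].T@(np.array(X)-T[:3,3]); q=p["intrinsics"]@c; return q[:2]/q[2]
def save(p,n): cv2.imwrite("pics/"+n,cv2.cvtColor(p["pixels"],cv2.COLOR_RGB2BGR))
E
python3 - <<'E'
from h import *
for n in ("top","side"):
    p=eyes.camera(n); save(p,n+"1.png"); print(n,np.round(p["pose"],3).tolist(),np.round(p["intrinsics"],1).tolist())
    for k in ("lower","upper","core","jar","brush","rosette"):
        print(k,[(np.round(r["bbox"]).tolist(),round(r["conf"],2)) for r in eyes.look_for(k,p)])
s=sensors.read_state(); print({k:np.round(v,3).tolist() for k,v in s.items()})
E
```

```text
top [[0.019, -0.988, 0.154, 0.396], [-1.0, -0.018, 0.011, -0.007], [-0.008, -0.154, -0.988, 1.307], [0.0, 0.0, 0.0, 1.0]] [[591.6, 0.0, 322.7], [0.0, 591.6, 241.8], [0.0, 0.0, 1.0]]
lower [([394.0, 212.0, 482.0, 292.0], 0.72), ([421.0, 318.0, 516.0, 399.0], 0.62), ([418.0, 119.0, 506.0, 199.0], 0.58)]
upper [([174.0, 252.0, 257.0, 321.0], 0.74), ([510.0, 271.0, 557.0, 320.0], 0.42)]
core [([314.0, 274.0, 334.0, 296.0], 0.7), ([323.0, 318.0, 345.0, 336.0], 0.63), ([281.0, 250.0, 298.0, 270.0], 0.62), ([177.0, 252.0, 256.0, 319.0], 0.61)]
jar [([103.0, 238.0, 145.0, 271.0], 0.74)]
brush []
rosette [([511.0, 270.0, 557.0, 320.0], 0.92), ([174.0, 251.0, 255.0, 323.0], 0.35)]
side [[-0.946, -0.182, 0.269, 0.211], [-0.324, 0.577, -0.75, 1.004], [-0.019, -0.796, -0.605, 0.874], [0.0, 0.0, 0.0, 1.0]] [[479.8, 0.0, 319.8], [0.0, 479.8, 233.5], [0.0, 0.0, 1.0]]
lower [([311.0, 178.0, 374.0, 222.0], 0.98), ([386.0, 180.0, 426.0, 223.0], 0.8), ([257.0, 163.0, 318.0, 200.0], 0.55)]
upper [([293.0, 284.0, 346.0, 342.0], 0.69), ([314.0, 184.0, 370.0, 220.0], 0.19)]
core [([310.0, 262.0, 323.0, 276.0], 0.75), ([336.0, 244.0, 348.0, 258.0], 0.72), ([292.0, 285.0, 348.0, 339.0], 0.69), ([368.0, 244.0, 387.0, 261.0], 0.45)]
jar [([243.0, 341.0, 281.0, 389.0], 0.88)]
brush [([249.0, 209.0, 278.0, 249.0], 0.8)]
rosette [([363.0, 164.0, 401.0, 182.0], 0.92)]
{'time': 0.7, 'joint_positions': [-1.271, 0.332, -0.065, 1.46, 0.022, 1.35, -0.089], 'joint_vel': [-0.0, 0.002, 0.0, -0.0, 0.001, -0.0, -0.001], 'joint_torque': [-0.001, -62.291, 0.023, -39.006, -0.061, 0.031, 0.0], 'ee_pos': [0.198, 0.593, 0.223], 'eef_rot': [0.161, 0.987, 0.0, -0.0], 'ft_force': [-0.937, -0.17, 0.489], 'torque': [0.055, 0.027, 0.034], 'grip_force': 0.0, 'width': 0.087}
```

View pics/top1.png

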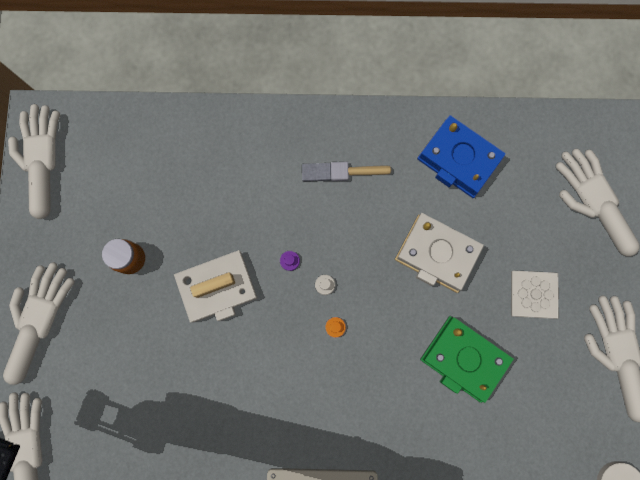

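View pics/side1.png

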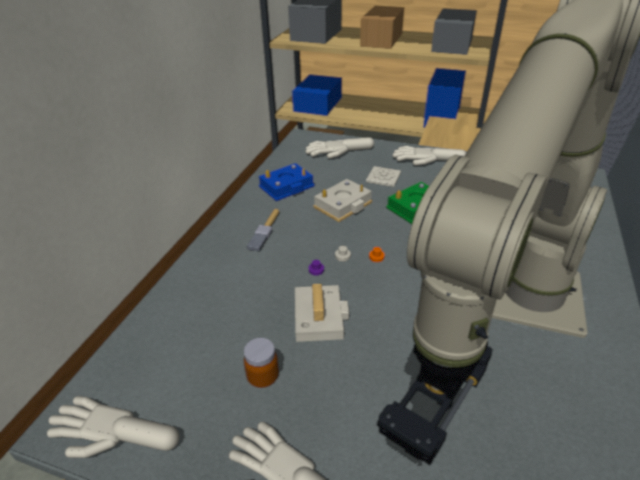

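The pictures show the white core at top-view (325,285), the white lower half at (440,252) with its lip toward the robot, and the upper half with its rib at (212,285). The orange, purple, blue and green things are decoys.

```bash
python3 - <<'E'
from h import *
p=eyes.camera("top")
print("core",at(p,325,284,.03).round(3)); print("rib",at(p,192,292,.069).round(3),at(p,231,279,.069).round(3))
print("pocket",at(p,441,251,.045).round(3),"thick foot/top",at(p,428,226,.069).round(3),"slim",at(p,459,274,.069).round(3), "pins",at(p,413,252,.052).round(3),at(p,470,248,.052).round(3))
w=eyes.camera("wrist");save(w,"w1.png"); print(np.round(w["pose"],3).tolist(),w["intrinsics"])
E
```

```text
core [0.503 0.    0.03 ]
rib [0.477 0.278 0.069] [0.506 0.198 0.069]
pocket [ 0.577 -0.248  0.045] thick foot/top [ 0.627 -0.216  0.069] slim [ 0.525 -0.28   0.069] pins [ 0.573 -0.187  0.052] [ 0.583 -0.309  0.052]
[[0.317, 0.91, 0.266, 0.126], [0.949, -0.304, -0.089, 0.616], [0.0, 0.281, -0.96, 0.385], [0.0, 0.0, 0.0, 1.0]] [[339.93969135   0.         316.77151886]
 [  0.         339.93969135 239.74365246]
 [  0.           0.           1.        ]]
```

View pics/w1.png

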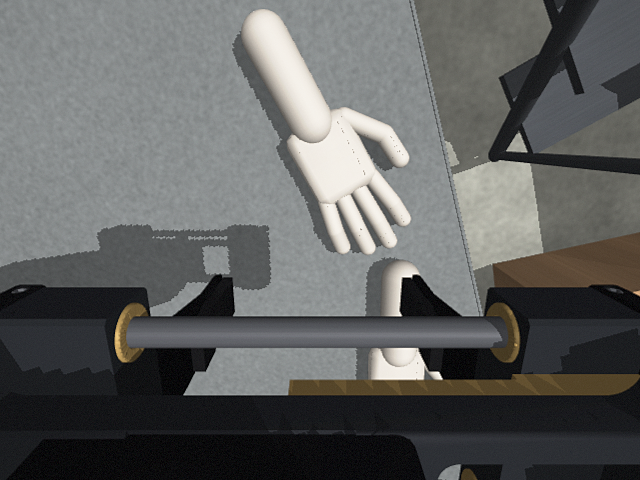

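The wrist camera looks past the fingers. The view below about row 290 is the gripper itself, and the point under the TCP is near the image centre.

Request:
{"op": "arm_command", "data": {
  "steps": [
    {"slide": [0.035,-0.045,0],"rot": [0,0,-6.5]},
    {"slide": [0.035,-0.045,0],"rot": [0,0,-6.5]},
    {"slide": [0.035,-0.045,0],"rot": [0,0,-6.5]},
    {"slide": [0.035,-0.045,0],"rot": [0,0,-6.5]},
    {"slide": [0.035,-0.045,0],"rot": [0,0,-6.5]},
    {"slide": [0.035,-0.045,0],"rot": [0,0,-6.5]},
    {"slide": [0.035,-0.045,0],"rot": [0,0,-6.5]},
    {"slide": [0.035,-0.045,0],"rot": [0,0,-6.5]}
  ]
}}

```text
schema error: expected keys rot, slide, grip
```

```bash
python3 - <<'E'
from h import *
w=eyes.camera("wrist");save(w,"w2.png"); print(np.round(w["pose"],3).tolist())
for k in ("upper","wide_hole","narrow_hole","rib","core"): print(k,[(np.round(r["bbox"]).tolist(),round(r["conf"],2)) for r in eyes.look_for(k,w)])
s=sensors.read_state(); print(s["time"],s["ee_pos"],s["eef_rot"],s["joint_positions"])
E
```

```text
[[0.317, 0.91, 0.266, 0.126], [0.949, -0.304, -0.089, 0.616], [0.0, 0.281, -0.96, 0.385], [0.0, 0.0, 0.0, 1.0]]
upper []
wide_hole []
narrow_hole []
rib []
core []
1.1 [0.1982466  0.59276772 0.22257718] [1.60683967e-01 9.87005907e-01 5.46094091e-05 1.07063516e-05] [-1.27064129  0.33222014 -0.06468724  1.46007016  0.02162253  1.34988674
 -0.08850762]
```

View pics/w2.png

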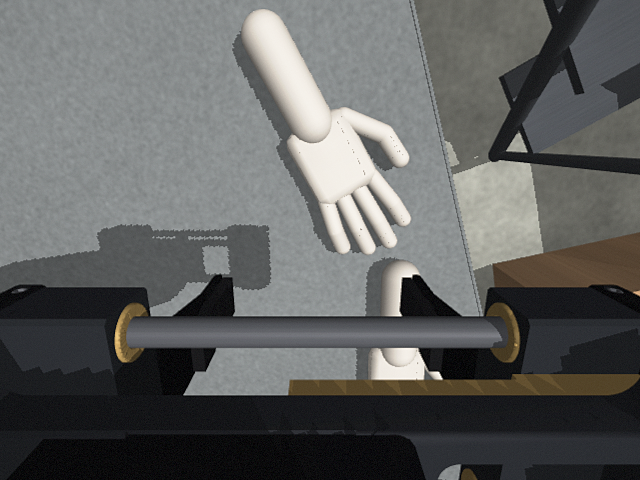

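The move was refused because every row needs a grip value, so the picture is unchanged: the arm has not moved.

Request:
{"op": "arm_command", "data": {
  "steps": [
    {"slide": [0.035,-0.045,0],"rot": [0,0,-6.5],"grip": 1},
    {"slide": [0.035,-0.045,0],"rot": [0,0,-6.5],"grip": 1},
    {"slide": [0.035,-0.045,0],"rot": [0,0,-6.5],"grip": 1},
    {"slide": [0.035,-0.045,0],"rot": [0,0,-6.5],"grip": 1},
    {"slide": [0.035,-0.045,0],"rot": [0,0,-6.5],"grip": 1},
    {"slide": [0.035,-0.045,0],"rot": [0,0,-6.5],"grip": 1},
    {"slide": [0.035,-0.045,0],"rot": [0,0,-6.5],"grip": 1},
    {"slide": [0.035,-0.045,0],"rot": [0,0,-6.5],"grip": 1}
  ],
  "newtons": 20
}}

```text
time: 2.1
ee_pos: [0.4792, 0.2312, 0.2229]
eef_rot: [0.579, 0.816, 0.0, 0.0]
ft_force: [0.0, 0.1, 0.4]
width: 0.0868
grip_force: 0.0
```

```bash
python3 - <<'E'
from h import *
w=eyes.camera("wrist");save(w,"w3.png"); print(np.round(w["pose"],3).tolist())
for k in ("upper","wide_hole","narrow_hole","rib","core"): print(k,[(np.round(r["bbox"]).tolist(),round(r["conf"],2)) for r in eyes.look_for(k,w)])
s=sensors.read_state(); print(s["ee_pos"],s["eef_rot"],s["joint_positions"])
E
```

```text
[[0.944, 0.317, 0.094, 0.454], [0.331, -0.906, -0.264, 0.303], [0.001, 0.28, -0.96, 0.385], [0.0, 0.0, 0.0, 1.0]]
upper [([263.0, 137.0, 388.0, 284.0], 0.78)]
wide_hole [([266.0, 134.0, 390.0, 279.0], 0.71)]
narrow_hole [([266.0, 136.0, 388.0, 281.0], 0.58)]
rib [([268.0, 137.0, 384.0, 279.0], 0.85)]
core [([190.0, 363.0, 226.0, 398.0], 0.87), ([323.0, 349.0, 349.0, 359.0], 0.69), ([263.0, 364.0, 296.0, 396.0], 0.55)]
[0.47756445 0.2339386  0.2225166 ] [ 5.76166712e-01  8.17332155e-01  9.84468286e-05 -2.42951623e-04] [-0.8255138   0.12132879  0.31052351  1.72386099 -0.03890785  1.30237508
 -0.16407144]
```

View pics/w3.png

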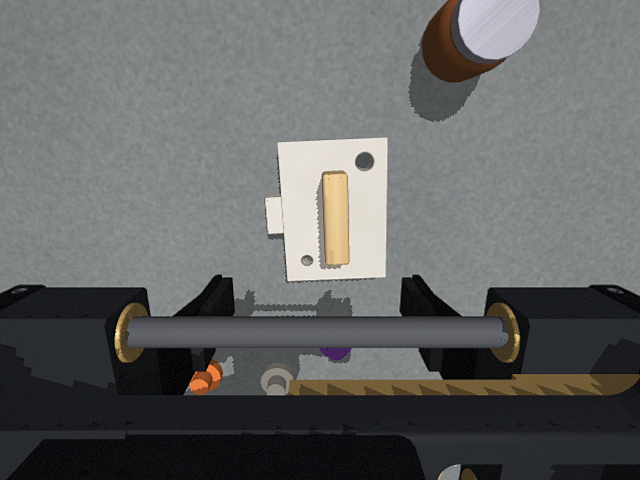

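The wrist view shows the upper half clearly. The wide hole is at (364,161), the narrow hole at (307,260), the slab corners near (278,142), (386,138), (386,277) and (287,281), and the lip is at the left.

```bash
cat >> h.py <<'E'
from scipy.optimize import least_squares
def fit(p,feats,x0):
    """feats: [((X,Y,Z) local with world Z),(u,v)]"""
    def res(q):
        c,s=np.cos(q[2]),np.sin(q[2])
        return np.concatenate([proj(p,[q[0]+c*X-s*Y,q[1]+s*X+c*Y,Z])-np.array(uv) for (X,Y,Z),uv in feats])
    r=least_squares(res,x0,loss="soft_l1"); return r.x, r.fun.reshape(-1,2).round(1).tolist()
def blob(g,box,lo,hi):
    x0,y0,x1,y1=box; m=((g[y0:y1,x0:x1]>=lo)&(g[y0:y1,x0:x1]<=hi)).astype(np.uint8)
    n,_,st,ce=cv2.connectedComponentsWithStats(m); i=1+np.argmax(st[1:,4]); return ce[i]+[x0,y0],st[i]
E
python3 - <<'E'
from h import *
w=eyes.camera("wrist"); g=cv2.cvtColor(w["pixels"],cv2.COLOR_RGB2GRAY)
a,sa=blob(g,(352,150,378,173),0,150); b,sb=blob(g,(298,252,316,268),0,170); print(a,sa,b,sb)
c=cv2.cornerSubPix(g,np.float32([[278,142],[386,138],[386,277],[287,281]]).reshape(-1,1,2),(5,5),(-1,-1),(3,30,.01)).reshape(-1,2); print(c)
f=[((.032,.052,.031),a),((-.032,-.052,.031),b),((-.055,.075,.031),c[0]),((.055,.075,.031),c[1]),((.055,-.075,.031),c[2]),((-.055,-.075,.031),c[3])]
q,r=fit(w,f,[.49,.238,.33]); print(q,np.degrees(q[2]),r)
hsv=cv2.cvtColor(w["pixels"],cv2.COLOR_RGB2HSV)
m=((hsv[...,1]>70)&(hsv[...,2]>120)).astype(np.uint8); m[:,:300]=0;m[:,370:]=0;m[:150]=0;m[280:]=0
R=cv2.minAreaRect(cv2.findNonZero(m)); print(R)
for t in (-.045,.045):
    print(proj(w,[q[0]-np.sin(q[2])*t,q[1]+np.cos(q[2])*t,.069]))
E
```

```text
[365.20817844 164.21561338] [  4   6  19  17 269] [307.13131313 262.44444444] [ 3  6 13 10 99]
[[278.43994 144.99065]
 [388.2729  140.69633]
 [385.52756 279.84595]
 [287.5481  283.20398]]
[0.49620073 0.23951139 0.38089855] 21.823879379995052 [[-0.0, 0.6], [-0.0, 0.5], [0.0, -0.2], [-0.0, -0.2], [-0.1, -0.4], [0.1, -0.3]]
((336.4927978515625, 220.57640075683594), (93.18999481201172, 24.42021942138672), 89.02897644042969)
[337.96606156 268.42955805]
[335.99131794 176.79136513]
```

Request:
{"op": "arm_command", "data": {
  "steps": [
    {"slide": [0.003,-0.03,-0.005],"rot": [0,0,-6],"grip": 1},
    {"slide": [0.003,-0.03,-0.005],"rot": [0,0,-6],"grip": 1},
    {"slide": [0.003,-0.03,-0.005],"rot": [0,0,-6],"grip": 1},
    {"slide": [0.003,-0.03,-0.005],"rot": [0,0,-6],"grip": 1},
    {"slide": [0.003,-0.03,-0.005],"rot": [0,0,-6],"grip": 1},
    {"slide": [0.003,-0.03,-0.005],"rot": [0,0,-6],"grip": 1},
    {"slide": [0.003,-0.03,-0.005],"rot": [0,0,-6],"grip": 1},
    {"slide": [0.003,-0.03,-0.005],"rot": [0,0,-6],"grip": 1}
  ]
}}

```text
time: 3.45
ee_pos: [0.5023, -0.0071, 0.1825]
eef_rot: [0.86, 0.511, 0.0, -0.0]
ft_force: [-0.4, -0.4, -0.1]
width: 0.087
grip_force: 0.0
```

```bash
python3 - <<'E'
from h import *
eyes.camera("top"); w=eyes.camera("wrist");save(w,"w4.png")
s=sensors.read_state(); print(s["time"],s["ee_pos"],s["eef_rot"],s["joint_positions"])
for k in ("core","lower"):
  for r in eyes.look_for(k,w):
    b=r["bbox"]; print(k,np.round(b),r["conf"],at(w,(b[0]+b[2])/2,(b[1]+b[3])/2,.015), w["pixels"][int(b[1]+b[3])//2,int(b[0]+b[2])//2])
E
```

```text
3.55 [ 0.50213392 -0.010301    0.18221389] [ 8.61154212e-01  5.08343560e-01 -3.44865825e-04  3.59585178e-04] [-0.59375326  0.08193226  0.55426539  1.86054672 -0.04499589  1.2119381
 -0.52944275]
core [291. 185. 336. 228.] 0.82 [0.50661841 0.00143217 0.015     ] [237 231 224]
core [299.  81. 342. 129.] 0.67 [0.55778349 0.07931956 0.015     ] [134  77 176]
core [227. 249. 271. 290.] 0.59 [ 0.41590565 -0.02422002  0.015     ] [241 135  71]
core [ 86.   0. 258.  82.] 0.57 [0.47116919 0.18690606 0.015     ] [237 232 224]
lower [410. 296. 486. 383.] 0.77 [ 0.56369199 -0.20095086  0.015     ] [ 99 100 106]
lower [628. 265. 640. 295.] 0.58 [ 0.76187928 -0.23057847  0.015     ] [18 39 89]
```

View pics/w4.png

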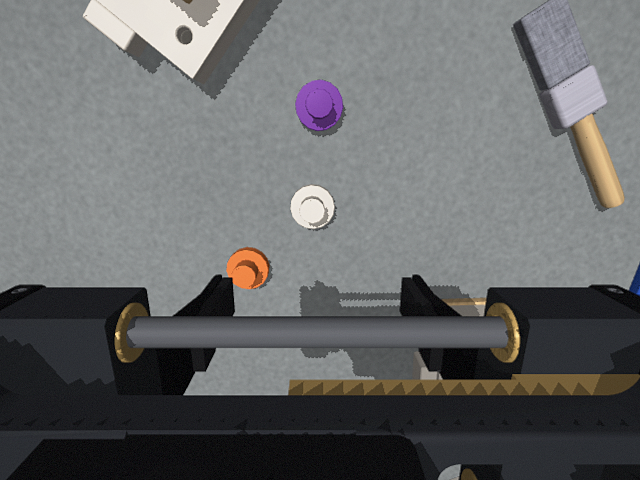

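The white core's flange is centred near (313,207) and its stem top near (313,210). The purple and orange decoys are clear of the finger line.

```bash
python3 - <<'E'
from h import *
w=eyes.camera("wrist"); g=cv2.cvtColor(w["pixels"],cv2.COLOR_RGB2HSV)
m=((g[...,2]>175)&(g[...,1]<40)).astype(np.uint8)[170:240,280:345]
n,_,st,ce=cv2.connectedComponentsWithStats(m);i=1+np.argmax(st[1:,4]);print(st[i],ce[i])
(cx,cy),r=cv2.minEnclosingCircle(cv2.findNonZero((_==i).astype(np.uint8)));print(cx+280,cy+170,r)
print("flange",at(w,cx+280,cy+170,.010),"stem",at(w,313,210.5,.03))
s=sensors.read_state(); print(s["ee_pos"],s["time"])
E
```

```text
[  13   20   44   43 1297] [33.51888975 40.05011565]
314.430850982666 210.95744705200195 21.719446182250977
flange [0.50501797 0.00105479 0.01      ] stem [0.50608551 0.00556721 0.03      ]
[ 0.50229736 -0.00643538  0.18255599] 3.7
```

Request:
{"op": "arm_command", "data": {
  "steps": [
    {"slide": [0.003,0.008,-0.04],"rot": [0,0,0],"grip": 1},
    {"slide": [0,0,-0.04],"rot": [0,0,0],"grip": 1},
    {"slide": [0,0,-0.04],"rot": [0,0,0],"grip": 1},
    {"slide": [0,0,-0.035],"rot": [0,0,0],"grip": 1},
    {"slide": [0,0,-0.012],"rot": [0,0,0],"grip": 1},
    {"slide": [0,0,0],"rot": [0,0,0],"grip": 0.15},
    {"slide": [0,0,0],"rot": [0,0,0],"grip": 0.1},
    {"slide": [0,0,0],"rot": [0,0,0],"grip": 0.1}
  ],
  "newtons": 15
}}

```text
time: 4.7
ee_pos: [0.5061, 0.001, 0.0167]
eef_rot: [0.859, 0.511, 0.001, 0.0]
ft_force: [-0.2, -0.6, 0.3]
width: 0.0645
grip_force: 0.0
```

Request:
{"op": "arm_command", "data": {
  "steps": [
    {"slide": [0,0,0],"rot": [0,0,0],"grip": 0.1},
    {"slide": [0,0,0],"rot": [0,0,0],"grip": 0.1},
    {"slide": [0,0,0],"rot": [0,0,0],"grip": 0.1},
    {"slide": [0,0,0.03],"rot": [0,0,0],"grip": 0.1},
    {"slide": [0,0,0.04],"rot": [0,0,0],"grip": 0.1},
    {"slide": [0,0,0.05],"rot": [0,0,0],"grip": 0.1},
    {"slide": [0,0,0.05],"rot": [0,0,0],"grip": 0.1},
    {"slide": [0,0,0.03],"rot": [0,0,0],"grip": 0.1}
  ]
}}

```text
time: 5.7
ee_pos: [0.5058, 0.0007, 0.2181]
eef_rot: [0.859, 0.511, 0.001, 0.0]
ft_force: [0.4, -0.3, -0.2]
width: 0.009
grip_force: 0.0
```

The fingers close more slowly than I assumed, at about 6 cm/s, so I lifted without the core. I'll check that it is undisturbed.

```bash
python3 - <<'E'
from h import *
for n in range(2): w=eyes.camera("wrist")
for r in eyes.look_for("core",w):
    b=r["bbox"]; print(np.round(b),r["conf"],at(w,(b[0]+b[2])/2,(b[1]+b[3])/2,.010), w["pixels"][int(b[1]+b[3])//2,int(b[0]+b[2])//2])
s=sensors.read_state(); print(s["ee_pos"],s["eef_rot"],s["width"])
E
```

```text
[303. 103. 341. 144.] 0.86 [0.55864816 0.07995111 0.01      ] [135  77 178]
[238. 251. 274. 287.] 0.86 [ 0.4139872  -0.02541211  0.01      ] [242 138  73]
[293. 193. 335. 233.] 0.57 [0.50604411 0.00106812 0.01      ] [239 234 226]
[0.50597803 0.00080653 0.2167986 ] [8.59386989e-01 5.11323698e-01 1.41443541e-03 2.79914338e-04] 0.008779650660589756
```

Request:
{"op": "arm_command", "data": {
  "steps": [
    {"slide": [0,0,-0.02],"rot": [0,0,0],"grip": 0.6},
    {"slide": [0,0,-0.03],"rot": [0,0,0],"grip": 0.6},
    {"slide": [0,0,-0.03],"rot": [0,0,0],"grip": 0.6},
    {"slide": [0,0,-0.03],"rot": [0,0,0],"grip": 0.6},
    {"slide": [0,0,-0.03],"rot": [0,0,0],"grip": 0.6},
    {"slide": [0,0,-0.02],"rot": [0,0,0],"grip": 0.6},
    {"slide": [0,0,-0.02],"rot": [0,0,0],"grip": 0.6},
    {"slide": [0,0,-0.02],"rot": [0,0,0],"grip": 0.6}
  ]
}}

```text
time: 6.85
ee_pos: [0.504, 0.0004, 0.0136]
eef_rot: [0.859, 0.511, -0.001, -0.0]
ft_force: [0.8, 0.3, -0.6]
width: 0.052
grip_force: 0.0
```

Request:
{"op": "arm_command", "data": {
  "steps": [
    {"slide": [0,0,0],"rot": [0,0,0],"grip": 0.1},
    {"slide": [0,0,0],"rot": [0,0,0],"grip": 0.1},
    {"slide": [0,0,0],"rot": [0,0,0],"grip": 0.1},
    {"slide": [0,0,0],"rot": [0,0,0],"grip": 0.1},
    {"slide": [0,0,0],"rot": [0,0,0],"grip": 0.1},
    {"slide": [0,0,0],"rot": [0,0,0],"grip": 0.1},
    {"slide": [0,0,0],"rot": [0,0,0],"grip": 0.1},
    {"slide": [0,0,0],"rot": [0,0,0],"grip": 0.1}
  ]
}}

```text
time: 7.85
ee_pos: [0.5056, 0.0008, 0.0161]
eef_rot: [0.859, 0.511, 0.0, 0.0]
ft_force: [-1.4, 1.0, 6.4]
width: 0.0232
grip_force: 15.0
```

Request:
{"op": "arm_command", "data": {
  "steps": [
    {"slide": [0,0,0.02],"rot": [0,0,0],"grip": 0.1},
    {"slide": [0,0,0.04],"rot": [0,0,0],"grip": 0.1},
    {"slide": [0,0,0.05],"rot": [0,0,0],"grip": 0.1},
    {"slide": [0.015,-0.045,0.02],"rot": [0,0,0],"grip": 0.1},
    {"slide": [0.015,-0.05,0.02],"rot": [0,0,0],"grip": 0.1},
    {"slide": [0.015,-0.05,0.01],"rot": [0,0,0],"grip": 0.1},
    {"slide": [0.015,-0.05,0],"rot": [0,0,0],"grip": 0.1},
    {"slide": [0.012,-0.05,0],"rot": [0,0,0],"grip": 0.1}
  ]
}}

```text
time: 8.85
ee_pos: [0.5778, -0.2455, 0.1755]
eef_rot: [0.859, 0.512, 0.0, 0.0]
ft_force: [0.7, 0.6, -0.7]
width: 0.0235
grip_force: 15.0
```

```bash
python3 - <<'E'
from h import *
for n in range(4): w=eyes.camera("wrist")
save(w,"w5.png")
for k in ("core","lower"):
  for r in eyes.look_for(k,w): print(k,np.round(r["bbox"]),r["conf"])
s=sensors.read_state(); print(s["time"],s["ee_pos"],s["eef_rot"],s["width"],s["grip_force"],s["joint_positions"],s["ft_force"])
E
```

```text
core [  0.  65.  68. 120.] 0.8
core [279. 246. 354. 317.] 0.57
lower [279. 245. 356. 319.] 0.73
lower [464.  52. 640. 251.] 0.72
lower [ 80. 286. 150. 397.] 0.69
lower [304. 363. 359. 382.] 0.67
9.15 [ 0.57734149 -0.24305549  0.1752537 ] [ 8.59082291e-01  5.11837296e-01  6.80790819e-05 -4.40531627e-04] 0.023399404551257882 14.999965131282806 [-0.20223832  0.42370724  0.69644644  1.55215186 -0.28054137  1.26854263
  0.03866948] [ 0.15635121  1.42368241 -1.21783747]
```

View pics/w5.png

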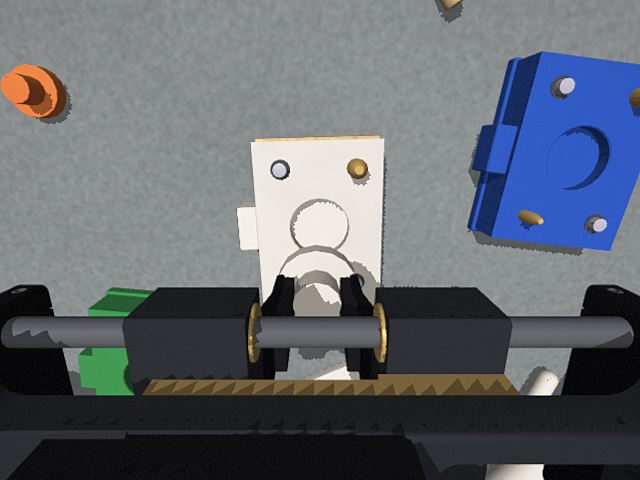

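The core is held upright. The lower half is visible in its upper part: face corners near (252,141) and (384,138), a pin at (280,169), the thick dowel at (358,169), and the pocket rim centred near (319,226).

```bash
python3 - <<'E'
from h import *
w=eyes.camera("wrist"); im=w["pixels"]; g=cv2.cvtColor(im,cv2.COLOR_RGB2GRAY); hsv=cv2.cvtColor(im,cv2.COLOR_RGB2HSV)
c=cv2.cornerSubPix(g,np.float32([[252,142],[384,138]]).reshape(-1,1,2),(4,4),(-1,-1),(3,30,.01)).reshape(-1,2)
# edge lines of white face: rows & columns
white=((hsv[...,2]>200)&(hsv[...,1]<35)).astype(np.uint8)
L=[(np.where(white[y,236:330])[0][0]+236,y) for y in (150,160,180,195)]+[];R=[(np.where(white[y,330:410])[0][-1]+330,y) for y in (150,180,200,220,235,240)]
T=[(x,np.where(white[120:170,x])[0][0]+120) for x in (262,275,300,320,340,360,375)]
print(c,L,R,T)
pin=((hsv[...,0]>100)&(hsv[...,0]<135)&(hsv[...,1]>12)).astype(np.uint8)*255
p,sp=blob(pin,(268,155,293,182),255,255); br=((hsv[...,1]>110)).astype(np.uint8)*255; d,sd=blob(br,(340,150,376,186),255,255); print(p,sp,d,sd)
print(g[205:250:5,280:296].tolist()[::3]); print(g[192:206,319].tolist())
s=sensors.read_state(); print(s["ee_pos"])
E
```

```text
[[252. 142.]
 [384. 138.]] [(np.int64(254), 150), (np.int64(254), 160), (np.int64(256), 180), (np.int64(257), 195)] [(np.int64(385), 150), (np.int64(384), 180), (np.int64(383), 200), (np.int64(382), 220), (np.int64(382), 235), (np.int64(381), 240)] [(262, np.int64(148)), (275, np.int64(148)), (300, np.int64(147)), (320, np.int64(147)), (340, np.int64(146)), (360, np.int64(146)), (375, np.int64(145))]
[282.08370044 174.41409692] [  5  11  19  16 227] [358.92105263 174.70394737] [  9  15  21  20 304]
[[232, 232, 232, 233, 232, 233, 232, 234, 232, 232, 231, 231, 232, 230, 232, 232], [235, 234, 235, 232, 234, 233, 233, 234, 234, 234, 233, 233, 236, 235, 183, 148], [234, 234, 235, 235, 234, 235, 234, 235, 234, 236, 241, 209, 105, 100, 143, 144]]
[234, 234, 234, 234, 233, 235, 233, 232, 233, 233, 235, 243, 174, 144]
[ 0.57744042 -0.24275603  0.17540823]
```

```bash
cat >> h.py <<'E'
def lowfit(w,x0,full=False):
    im=w["pixels"]; hsv=cv2.cvtColor(im,cv2.COLOR_RGB2HSV)
    white=((hsv[...,2]>200)&(hsv[...,1]<35)).astype(np.uint8)
    ys=(160,185,200); Ys=(185,205,220,235)
    L=[(np.where(white[y,236:330])[0][0]+235.5,y) for y in ys]
    R=[(np.where(white[y,330:410])[0][-1]+330.5,y) for y in Ys]
    T=[(x,np.where(white[120:170,x])[0][0]+119.5) for x in (265,275,300,320,340,360,375)]
    def res(q):
        c,s=np.cos(q[2]),np.sin(q[2]); o=[]
        for S,i,v in((L,0,-.055),(R,0,.055),(T,1,.075)):
            for u in S:
                X=at(w,*u,.045)[:2]-q[:2]; o.append((c*X[0]+s*X[1] if i==0 else -s*X[0]+c*X[1])-v)
        return np.array(o)*1000
    r=least_squares(res,x0,loss="soft_l1"); return r.x,r.fun.round(1)
E
python3 - <<'E'
from h import *
for i in range(4):
    w=eyes.camera("wrist"); q,f=lowfit(w,[.577,-.248,-.5]); print(q.round(4),np.degrees(q[2]).round(2),sensors.read_state()["ee_pos"].round(4),np.round(w["pose"],4)[:3,3],proj(w,[.577,-.248,.033]).round(1))
print(f)
c,s=np.cos(q[2]),np.sin(q[2])
for X,Y,Z in((-.032,.052,.052),(.032,.052,.069),(.032,.052,.045)): print(proj(w,[q[0]+c*X-s*Y,q[1]+s*X+c*Y,Z]))
E
```

```text
[ 0.5793 -0.2478 -0.4758] -27.26 [ 0.5775 -0.2426  0.1755] [ 0.6143 -0.1762  0.338 ] [318.1 231.7]
[ 0.5793 -0.2477 -0.4759] -27.27 [ 0.5775 -0.2428  0.1757] [ 0.6143 -0.1762  0.3382] [318.1 231.7]
[ 0.5794 -0.2477 -0.477 ] -27.33 [ 0.5775 -0.243   0.1757] [ 0.6143 -0.1763  0.3383] [318.  231.6]
[ 0.5794 -0.2478 -0.4758] -27.26 [ 0.5775 -0.2433  0.1757] [ 0.6143 -0.1764  0.3383] [317.9 231.3]
[-0.1  0.2  0.1  0.  -0.2  0.2 -0.2 -0.  -0.2  0.2 -0.1  0.4  0.  -0.2]
[280.82283942 175.94227394]
[360.33174697 176.4885058 ]
[356.84375282 173.64952553]
```

Request:
{"op": "arm_command", "data": {
  "steps": [
    {"slide": [0.002,-0.0035,-0.01],"rot": [0,0,0],"grip": 0.1},
    {"slide": [0,0,-0.03],"rot": [0,0,0],"grip": 0.1},
    {"slide": [0,0,-0.03],"rot": [0,0,0],"grip": 0.1},
    {"slide": [0,0,-0.02],"rot": [0,0,0],"grip": 0.1},
    {"slide": [0,0,-0.015],"rot": [0,0,0],"grip": 0.1},
    {"slide": [0,0,-0.01],"rot": [0,0,0],"grip": 0.1},
    {"slide": [0,0,-0.006],"rot": [0,0,0],"grip": 0.1},
    {"slide": [0,0,-0.005],"rot": [0,0,0],"grip": 0.1}
  ]
}}

```text
time: 10.4
ee_pos: [0.5796, -0.2479, 0.0498]
eef_rot: [0.859, 0.511, 0.0, 0.0]
ft_force: [0.1, -0.1, -0.2]
width: 0.0231
grip_force: 15.0
```

Request:
{"op": "arm_command", "data": {
  "steps": [
    {"slide": [0,0,-0.001],"rot": [0,0,0],"grip": 0.6},
    {"slide": [0,0,0],"rot": [0,0,0],"grip": 0.6},
    {"slide": [0,0,0],"rot": [0,0,0],"grip": 0.6},
    {"slide": [0,0,0.01],"rot": [0,0,0],"grip": 0.6},
    {"slide": [0,0,0.03],"rot": [0,0,0],"grip": 0.6},
    {"slide": [0,0,0.04],"rot": [0,0,0],"grip": 0.6},
    {"slide": [-0.01,0.03,0.04],"rot": [0,0,0],"grip": 0.6},
    {"slide": [0,0,0],"rot": [0,0,0],"grip": 0.6}
  ]
}}

```text
time: 11.4
ee_pos: [0.571, -0.2164, 0.1725]
eef_rot: [0.859, 0.512, 0.003, 0.001]
ft_force: [0.4, -0.1, 0.4]
width: 0.0519
grip_force: 0.0
```

Request:
{"op": "arm_command", "data": {
  "steps": [
    {"slide": [-0.004,-0.02,0.005],"rot": [0,0,0],"grip": 0.6},
    {"slide": [-0.004,-0.02,0.005],"rot": [0,0,0],"grip": 0.6},
    {"slide": [-0.004,-0.02,0.005],"rot": [0,0,0],"grip": 0.6},
    {"slide": [-0.004,-0.02,0.005],"rot": [0,0,0],"grip": 0.6},
    {"slide": [0,0,0],"rot": [0,0,0],"grip": 0.6},
    {"slide": [0,0,0],"rot": [0,0,0],"grip": 0.6},
    {"slide": [0,0,0],"rot": [0,0,0],"grip": 0.6},
    {"slide": [0,0,0],"rot": [0,0,0],"grip": 0.6}
  ]
}}

```text
time: 12.4
ee_pos: [0.5535, -0.297, 0.1884]
eef_rot: [0.859, 0.512, 0.0, -0.0]
ft_force: [0.1, 0.8, -0.4]
width: 0.0524
grip_force: 0.0
```

```bash
python3 - <<'E'
from h import *
w=eyes.camera("wrist"); save(w,"w6.png"); np.save("w6.npy",w,allow_pickle=True)
q=[.5794,-.2478,-.476]; c,s=np.cos(q[2]),np.sin(q[2])
for X,Y,Z in((0,0,.063),(-.032,.052,.052),(.032,-.052,.052),(.032,.052,.069),(-.032,-.052,.069),(-.055,.075,.045),(.055,.075,.045),(.055,-.075,.045),(-.055,-.075,.045)): print(proj(w,[q[0]+c*X-s*Y,q[1]+s*X+c*Y,Z]).round(1))
print(sensors.read_state()["ee_pos"],sensors.read_state()["joint_positions"])
E
```

```text
[315.  166.5]
[274.6 101.6]
[351.6 223.6]
[355.1  97.4]
[278.9 229.7]
[246.1  73. ]
[380.3  70.1]
[375.1 245.2]
[258.5 247.4]
[ 0.55348756 -0.29710104  0.18849634] [-0.12493858  0.42294639  0.72357643  1.53198501 -0.28654291  1.29544532
  0.13676463]
```

View pics/w6.png

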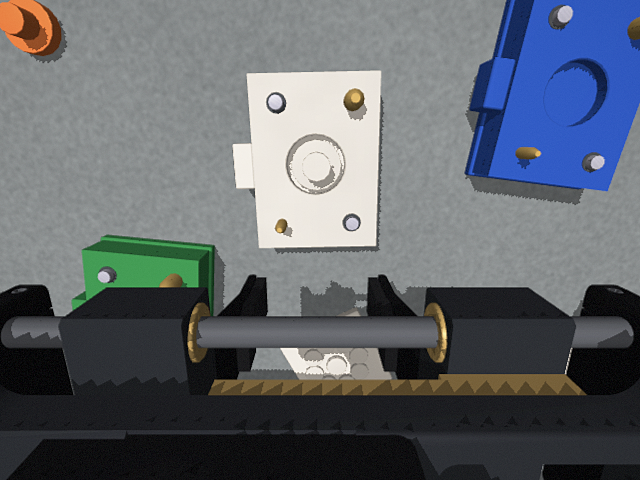

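The core sits in the pocket at (316,165), and all four posts and the face corners are visible. I'll refit the lower half's pose on the full view.

```bash
python3 - <<'E'
from h import *
w=np.load("w6.npy",allow_pickle=True).item(); im=w["pixels"]; g=cv2.cvtColor(im,cv2.COLOR_RGB2GRAY); hsv=cv2.cvtColor(im,cv2.COLOR_RGB2HSV)
c=cv2.cornerSubPix(g,np.float32([[247,73],[381,71],[376,246],[259,247]]).reshape(-1,1,2),(5,5),(-1,-1),(3,30,.01)).reshape(-1,2); print(c)
pin=((hsv[...,0]>100)&(hsv[...,0]<135)&(hsv[...,1]>12)).astype(np.uint8)*255
p1,s1=blob(pin,(262,88,290,116),255,255);p2,s2=blob(pin,(340,210,365,235),255,255); print(p1,s1,p2,s2)
K=[(-.055,.075),(.055,.075),(.055,-.075),(-.055,-.075)]
f=[((*k,.045),u) for k,u in zip(K,c)]
print(fit(w,f,[.579,-.248,-.476]))
q,r=fit(w,f+[((-.032,.052,.051),p1),((.032,-.052,.051),p2)],[.579,-.248,-.476]); print(q,np.degrees(q[2]),r)
E
```

```text
[[246.22519   72.925385]
 [380.5301    70.212265]
 [376.32657  245.95935 ]
 [258.59396  247.53659 ]]
[276.27777778 103.5042735 ] [  5   5  19  20 234] [351.38812785 222.28310502] [  3   4  17  17 219]
(array([ 0.57961725, -0.24806202, -0.47519569]), [[0.2, 0.3], [0.1, 0.0], [-0.8, -0.7], [0.3, 0.0]])
[ 0.57965004 -0.24814666 -0.47533189] -27.23451104199466 [[0.3, 0.4], [0.2, 0.1], [-0.8, -0.6], [0.4, 0.1], [-1.1, -1.5], [0.6, 1.3]]
```

Request:
{"op": "arm_command", "data": {
  "steps": [
    {"slide": [-0.005,0.055,0],"rot": [0,0,6.3],"grip": 0.6},
    {"slide": [-0.005,0.055,0],"rot": [0,0,6.3],"grip": 0.6},
    {"slide": [-0.005,0.055,0],"rot": [0,0,6.3],"grip": 0.6},
    {"slide": [-0.005,0.055,0],"rot": [0,0,6.3],"grip": 0.6},
    {"slide": [-0.005,0.055,0],"rot": [0,0,6.3],"grip": 0.6},
    {"slide": [-0.005,0.055,0],"rot": [0,0,6.3],"grip": 0.6},
    {"slide": [-0.005,0.055,0],"rot": [0,0,6.3],"grip": 0.6},
    {"slide": [-0.005,0.055,0],"rot": [0,0,6.3],"grip": 0.6}
  ]
}}

```text
time: 13.45
ee_pos: [0.5128, 0.1442, 0.1889]
eef_rot: [0.558, 0.83, 0.0, 0.0]
ft_force: [0.4, -0.8, 0.3]
width: 0.0524
grip_force: 0.0
```

Request:
{"op": "arm_command", "data": {
  "steps": [
    {"slide": [-0.006,0.033,-0.01],"rot": [0,0,0],"grip": 0.6},
    {"slide": [-0.006,0.033,-0.02],"rot": [0,0,0],"grip": 0.6},
    {"slide": [-0.005,0.031,-0.02],"rot": [0,0,0],"grip": 0.6},
    {"slide": [0,0,-0.02],"rot": [0,0,0],"grip": 0.6},
    {"slide": [0,0,0],"rot": [0,0,0],"grip": 0.6},
    {"slide": [0,0,0],"rot": [0,0,0],"grip": 0.6},
    {"slide": [0,0,0],"rot": [0,0,0],"grip": 0.6},
    {"slide": [0,0,0],"rot": [0,0,0],"grip": 0.6}
  ]
}}

```text
time: 14.45
ee_pos: [0.4966, 0.2392, 0.1193]
eef_rot: [0.56, 0.828, 0.001, 0.0]
ft_force: [-0.1, 0.4, -0.9]
width: 0.052
grip_force: 0.0
```

```bash
python3 - <<'E'
from h import *
w=eyes.camera("wrist"); g=cv2.cvtColor(w["pixels"],cv2.COLOR_RGB2GRAY); save(w,"w7.png")
q=[.4962,.2395,.3809];c,s=np.cos(q[2]),np.sin(q[2])
pr=lambda X,Y,Z: proj(w,[q[0]+c*X-s*Y,q[1]+s*X+c*Y,Z])
K=[(.032,.052,.031),(-.055,.075,.031),(.055,.075,.031)]
e=[pr(*k) for k in K]
a,sa=blob(g,(int(e[0][0])-18,int(e[0][1])-18,int(e[0][0])+18,int(e[0][1])+18),0,150)
cc=cv2.cornerSubPix(g,np.float32(e[1:]).reshape(-1,1,2),(7,7),(-1,-1),(3,30,.01)).reshape(-1,2)
print(np.round(e,1),a,sa,cc)
q2,r=fit(w,list(zip(K,[a,*cc])),q); print(q2,np.degrees(q2[2]),r)
s=sensors.read_state();print(s["ee_pos"],s["eef_rot"],s["joint_positions"],s["time"])
E
```

```text
[[360.3 174.1]
 [238.7 141. ]
 [393.9 141.3]] [360.26168224 173.27663551] [  5   5  27  26 535] [[238.43457 141.56735]
 [393.83453 141.60187]]
[0.49639289 0.23948903 0.38471264] 22.042410627689012 [[-0.0, 0.8], [0.1, -0.1], [-0.1, -0.5]]
[0.496517   0.23920577 0.11907516] [5.60016081e-01 8.28481619e-01 4.22779036e-04 1.33888609e-04] [-0.80562031  0.25451178  0.31537833  1.80289982 -0.08804613  1.09693662
 -0.07759314] 14.5
```

Request:
{"op": "arm_command", "data": {
  "steps": [
    {"slide": [0,0,-0.03],"rot": [0,0,0],"grip": 0.6},
    {"slide": [0,0,-0.03],"rot": [0,0,0],"grip": 0.6},
    {"slide": [0,0,-0.015],"rot": [0,0,0],"grip": 0.6},
    {"slide": [0,0,-0.007],"rot": [0,0,0],"grip": 0.6},
    {"slide": [0,0,0],"rot": [0,0,0],"grip": 0.1},
    {"slide": [0,0,0],"rot": [0,0,0],"grip": 0.1},
    {"slide": [0,0,0],"rot": [0,0,0],"grip": 0.1},
    {"slide": [0,0,0],"rot": [0,0,0],"grip": 0.1}
  ],
  "newtons": 45
}}

```text
time: 15.5
ee_pos: [0.4965, 0.2394, 0.0371]
eef_rot: [0.56, 0.829, 0.0, 0.0]
ft_force: [-0.7, -0.6, 2.6]
width: 0.0236
grip_force: 45.0
```

Request:
{"op": "arm_command", "data": {
  "steps": [
    {"slide": [0,0,0],"rot": [0,0,0],"grip": 0.1},
    {"slide": [0,0,0],"rot": [0,0,0],"grip": 0.1},
    {"slide": [0,0,0.01],"rot": [0,0,0],"grip": 0.1},
    {"slide": [0,0,0.02],"rot": [0,0,0],"grip": 0.1},
    {"slide": [0,0,0.03],"rot": [0,0,0],"grip": 0.1},
    {"slide": [0,0,0.04],"rot": [0,0,0],"grip": 0.1},
    {"slide": [0,0,0.04],"rot": [0,0,0],"grip": 0.1},
    {"slide": [0,0,0.02],"rot": [0,0,0],"grip": 0.1}
  ]
}}

```text
time: 16.5
ee_pos: [0.4966, 0.2393, 0.1989]
eef_rot: [0.56, 0.829, 0.001, 0.0]
ft_force: [0.5, -0.6, -4.3]
width: 0.0241
grip_force: 45.0
```

```bash
cat >> h.py <<'E'
from scipy.spatial.transform import Rotation as Ro
def held(dz=.0056):
    """pose of held upper in the world (x,y,yaw) and tool"""
    w=eyes.camera("wrist"); s=sensors.read_state(); g=cv2.cvtColor(w["pixels"],cv2.COLOR_RGB2GRAY)
    y=Ro.from_quat(s["eef_rot"]).as_matrix()[:,1]; ty=np.arctan2(y[1],y[0]); z=s["ee_pos"][2]-dz
    q=[*s["ee_pos"][:2],ty]; c,sn=np.cos(ty),np.sin(ty)
    K=[(.032,.052,z),(-.055,.075,z),(.055,.075,z)]
    e=[proj(w,[q[0]+c*X-sn*Y,q[1]+sn*X+c*Y,Z]) for X,Y,Z in K]
    a,sa=blob(g,tuple(int(e[0][i%2])+(-22 if i<2 else 22) for i in range(4)),0,150)
    cc=cv2.cornerSubPix(g,np.float32(e[1:]).reshape(-1,1,2),(9,9),(-1,-1),(3,30,.01)).reshape(-1,2)
    q2,r=fit(w,list(zip(K,[a,*cc])),q)
    d=q2[:2]-q[:2]; print("tcp",np.round(s["ee_pos"],4),np.degrees(ty).round(2),"held",q2[:2].round(4),np.degrees(q2[2]).round(2),"in tool-yaw frame",(c*d[0]+sn*d[1]).round(4),(-sn*d[0]+c*d[1]).round(4),r,np.round(e,1).tolist(),sa)
    return w,q2
E
python3 - <<'E'
from h import *
held(); w,_=held(); save(w,"w8.png")
E
```

```text
tcp [0.4973 0.2397 0.2008] 21.89 held [0.4965 0.2394] 21.98 in tool-yaw frame -0.0008 0.0 [[0.2, 1.9], [-1.8, -0.1], [1.0, -0.6]] [[383.7, 191.0], [201.4, 142.1], [435.3, 142.2]] [   1    1   40   40 1164]
tcp [0.497  0.2396 0.1988] 21.9 held [0.4976 0.2399] 21.97 in tool-yaw frame 0.0007 0.0001 [[-0.3, 0.8], [1.8, -0.2], [-0.8, -0.7]] [[380.1, 190.1], [201.7, 142.3], [430.3, 142.4]] [   4    2   40   40 1177]
```

Request:
{"op": "arm_command", "data": {
  "steps": [
    {"slide": [0.009,-0.053,0],"rot": [0,0,-6.15],"grip": 0.1},
    {"slide": [0.009,-0.053,0],"rot": [0,0,-6.15],"grip": 0.1},
    {"slide": [0.009,-0.053,0],"rot": [0,0,-6.15],"grip": 0.1},
    {"slide": [0.009,-0.053,0],"rot": [0,0,-6.15],"grip": 0.1},
    {"slide": [0.009,-0.053,0],"rot": [0,0,-6.15],"grip": 0.1},
    {"slide": [0.009,-0.053,0],"rot": [0,0,-6.15],"grip": 0.1},
    {"slide": [0.009,-0.053,0],"rot": [0,0,-6.15],"grip": 0.1},
    {"slide": [0.009,-0.053,0],"rot": [0,0,-6.15],"grip": 0.1}
  ]
}}

```text
time: 17.6
ee_pos: [0.5677, -0.1861, 0.1952]
eef_rot: [0.855, 0.519, -0.001, -0.001]
ft_force: [1.3, 0.1, -4.2]
width: 0.0235
grip_force: 45.0
```

Request:
{"op": "arm_command", "data": {
  "steps": [
    {"slide": [0.006,-0.032,0],"rot": [0,0,0],"grip": 0.1},
    {"slide": [0.0055,-0.0315,0],"rot": [0,0,0],"grip": 0.1},
    {"slide": [0,0,-0.02],"rot": [0,0,0],"grip": 0.1},
    {"slide": [0,0,-0.02],"rot": [0,0,0],"grip": 0.1},
    {"slide": [0,0,-0.02],"rot": [0,0,0],"grip": 0.1},
    {"slide": [0,0,0],"rot": [0,0,0],"grip": 0.1},
    {"slide": [0,0,0],"rot": [0,0,0],"grip": 0.1},
    {"slide": [0,0,0],"rot": [0,0,0],"grip": 0.1}
  ]
}}

```text
time: 18.6
ee_pos: [0.5803, -0.2483, 0.1375]
eef_rot: [0.854, 0.52, 0.001, 0.001]
ft_force: [0.4, 0.0, -3.8]
width: 0.0239
grip_force: 45.0
```

```bash
python3 - <<'E'
from h import *
held(); w,_=held(); save(w,"w9.png"); print(sensors.read_state()["ft_force"],sensors.read_state()["time"])
E
```

```text
tcp [ 0.5802 -0.2484  0.1374] -27.29 held [ 0.581  -0.2483] -27.32 in tool-yaw frame 0.0007 0.0004 [[0.6, 0.4], [-0.3, -0.1], [-0.2, -0.2]] [[379.6, 191.6], [199.4, 143.2], [430.4, 143.3]] [   5    1   38   39 1036]
tcp [ 0.5801 -0.2483  0.1373] -27.29 held [ 0.5809 -0.2483] -27.32 in tool-yaw frame 0.0007 0.0004 [[0.6, 0.5], [-0.3, -0.2], [-0.2, -0.2]] [[379.6, 191.5], [199.4, 143.1], [430.3, 143.2]] [   5    1   38   39 1036]
[-0.17961351  0.19385636 -4.57288206] 18.7
```

View pics/w9.png

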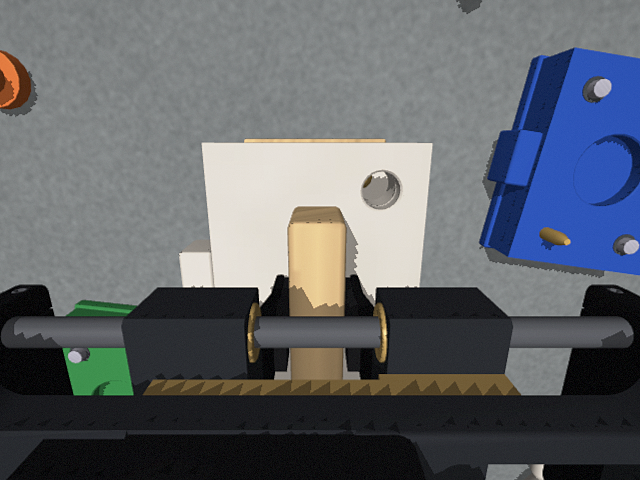

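The slab is in place above the lower half and the lips are on the same side. It sits about 1 mm off in x, so I'll correct that and descend onto the tapers.

Request:
{"op": "arm_command", "data": {
  "steps": [
    {"slide": [-0.001,0.0005,-0.01],"rot": [0,0,0],"grip": 0.1},
    {"slide": [0,0,-0.01],"rot": [0,0,0],"grip": 0.1},
    {"slide": [0,0,-0.006],"rot": [0,0,0],"grip": 0.1},
    {"slide": [0,0,-0.004],"rot": [0,0,0],"grip": 0.1},
    {"slide": [0,0,-0.004],"rot": [0,0,0],"grip": 0.1},
    {"slide": [0,0,-0.004],"rot": [0,0,0],"grip": 0.1},
    {"slide": [0,0,-0.003],"rot": [0,0,0],"grip": 0.1},
    {"slide": [0,0,-0.002],"rot": [0,0,0],"grip": 0.1}
  ]
}}

```text
time: 19.7
ee_pos: [0.5788, -0.2477, 0.0934]
eef_rot: [0.854, 0.52, 0.0, 0.0]
ft_force: [-0.2, -0.5, -4.8]
width: 0.0237
grip_force: 45.0
```

Request:
{"op": "arm_command", "data": {
  "steps": [
    {"slide": [0,0,-0.002],"rot": [0,0,0],"grip": 0.1},
    {"slide": [0,0,-0.002],"rot": [0,0,0],"grip": 0.1},
    {"slide": [0,0,-0.002],"rot": [0,0,0],"grip": 0.1},
    {"slide": [0,0,-0.002],"rot": [0,0,0],"grip": 0.1},
    {"slide": [0,0,-0.002],"rot": [0,0,0],"grip": 0.1},
    {"slide": [0,0,-0.001],"rot": [0,0,0],"grip": 0.1},
    {"slide": [0,0,0],"rot": [0,0,0],"grip": 0.1},
    {"slide": [0,0,0],"rot": [0,0,0],"grip": 0.1}
  ],
  "newtons": 60
}}

```text
time: 20.7
ee_pos: [0.5789, -0.2478, 0.0831]
eef_rot: [0.854, 0.52, 0.0, 0.0]
ft_force: [-3.9, 2.1, 6.0]
width: 0.0234
grip_force: 60.0
```

Request:
{"op": "arm_command", "data": {
  "steps": [
    {"slide": [-0.0005,0.0003,-0.0005],"rot": [0,0,0],"grip": 0.1},
    {"slide": [0,0,-0.0005],"rot": [0,0,0],"grip": 0.1},
    {"slide": [0,0,-0.0005],"rot": [0,0,0],"grip": 0.1},
    {"slide": [0,0,-0.0005],"rot": [0,0,0],"grip": 0.1},
    {"slide": [0,0,-0.0005],"rot": [0,0,0],"grip": 0.1},
    {"slide": [0,0,0],"rot": [0,0,0],"grip": 0.1},
    {"slide": [0,0,0],"rot": [0,0,0],"grip": 0.1},
    {"slide": [0,0,0],"rot": [0,0,0],"grip": 0.1}
  ]
}}

```text
time: 21.7
ee_pos: [0.5788, -0.2478, 0.0821]
eef_rot: [0.854, 0.52, 0.001, 0.0]
ft_force: [-7.4, 4.8, 18.9]
width: 0.0235
grip_force: 60.0
```

Request:
{"op": "arm_command", "data": {
  "steps": [
    {"slide": [-0.0005,0.0003,0],"rot": [0,0,0],"grip": 0.1},
    {"slide": [0,0,0],"rot": [0,0,0],"grip": 0.1},
    {"slide": [0,0,-0.0005],"rot": [0,0,0],"grip": 0.1},
    {"slide": [0,0,-0.0005],"rot": [0,0,0],"grip": 0.1},
    {"slide": [0,0,0],"rot": [0,0,0],"grip": 0.1},
    {"slide": [0,0,0],"rot": [0,0,0],"grip": 0.1},
    {"slide": [0,0,0],"rot": [0,0,0],"grip": 0.1},
    {"slide": [0,0,0],"rot": [0,0,0],"grip": 0.1}
  ]
}}

```text
time: 22.7
ee_pos: [0.5789, -0.2478, 0.0821]
eef_rot: [0.854, 0.52, 0.001, 0.001]
ft_force: [-9.1, 5.3, 25.6]
width: 0.0239
grip_force: 60.0
```

```bash
python3 - <<'E'
from h import *
w,q=held(); save(w,"w10.png"); s=sensors.read_state(); print(s["ft_force"],s["torque"],s["ee_pos"],Ro.from_quat(s["eef_rot"]).as_matrix()[:,2])
p=eyes.camera("side"); x=[r["bbox"] for r in eyes.look_for("lower",p)]; print(x)
im=cv2.cvtColor(p["pixels"][150:250,270:420],cv2.COLOR_RGB2BGR); cv2.imwrite("pics/side2.png",cv2.resize(im,None,fx=3,fy=3,interpolation=cv2.INTER_CUBIC))
a=cv2.cvtColor(w["pixels"][100:290,160:480],cv2.COLOR_RGB2BGR); a=cv2.resize(a,(450,267)); b=cv2.imread("pics/side2.png"); cv2.imwrite("pics/comb.png",np.vstack([b,a]))
E
```

```text
tcp [ 0.5788 -0.2478  0.082 ] -27.3 held [ 0.5797 -0.2477] -27.21 in tool-yaw frame 0.0007 0.0004 [[0.4, 1.4], [-0.1, -0.2], [-0.3, -0.6]] [[379.8, 191.4], [199.5, 143.1], [430.5, 143.2]] [  5   1  38  40 993]
[-9.22383014  4.74603909 25.2864669 ] [0.99586245 2.26521893 0.01846884] [ 0.57884831 -0.24777434  0.08203919] [ 3.27692651e-03 -1.43298203e-04 -9.99994621e-01]
[[386.6, 179.0, 446.7, 225.3], [314.3, 191.6, 372.5, 221.7], [256.0, 161.1, 312.4, 199.2]]
```

View pics/comb.png

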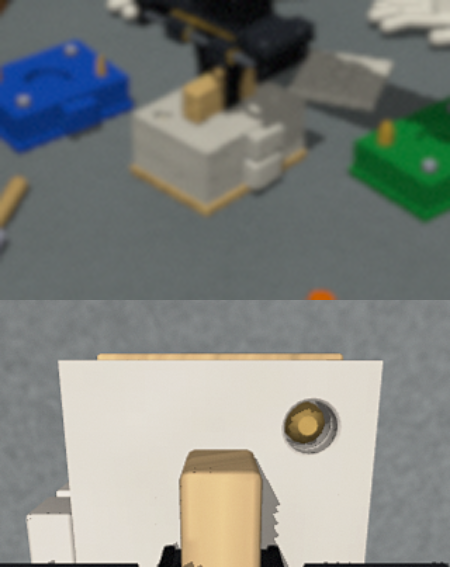

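The side view shows the halves meeting with no gap and the lips aligned, and the wrist view shows the thick dowel in its hole. The TCP height is 45 mm above the grasp height and no longer changes as the force rises, so the mould is fully shut. Handing in.

```bash
python3 -c "
from bench import order
print(order.close_job())"
```

```text
the job is handed in; nothing more can be done
None
```

The core stands stem up in the lower half's pocket. The upper half is over both dowels with the pouring lips on the same side, and the gripper was still pressing the mould shut with about 25 N when I handed the job in, just after 22.7 s. The hand-in returned no verdict.

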